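# Find the unlatched trunking lid and push it open

## Robot

A 6-joint arm with a two-finger parallel gripper is mounted at the origin on the work surface. World frame = base frame: x ahead of the robot, y to its left, z up, the work surface at z = 0. Lengths are in m, angles in degrees, forces in N, time in s.
With the tool pointing down it reaches from about 0.3 to 1 m from the base axis. Payload 5.1 kg.
Tool frame: the origin (TCP) lies at the centre of the arm's flange, where the gripper is bolted on; the fingertips stand 190 mm ahead of it and the grasp point (between the pads) lies 171 mm ahead of it; z points along the fingers, y is the line along which they close (so a half turn about z gives the same grasp; the last joint's range is limited). The gripper opens to 95 mm and grips with 3 to 60 N. Pads are 20 mm wide; open, the fingers measure 119 mm over their backs; the gripper's body (75 mm by 180 mm) begins 59 mm behind the grasp point.
Start: joints at [64.366, 7.093, 94.555, -0, 78.352, -4.733], TCP at [0.232, 0.607, 0.405] pointing down, gripper open.
Joint ranges: [-149.61, 149.61], [-58.7, 133.49], [1.44, 155.28], [-77.14, 257.14], [18.33, 153.61], [-166.67, 166.67]. Speed limits (degrees/s): [147.25, 147.25, 180, 180, 180, 180].

## Interface

Orientations are given as [roll, pitch, yaw] about the fixed x, y, z axes, in that order (R = Rz(yaw) Ry(pitch) Rx(roll)).
In Python, from cell import robot, vision, models gives the robot as it stands.
- The arm moves only by the tool drive_tool, never from a script. Its argument "series" is a list that holds one entry, the list of rows, each a list of 7 numbers: the turn, a rotation vector about the tool's x, y, z in units of 5 degrees (1.0 is 5 degrees), then the shift along the tool's x, y, z in units of 25 mm (1.0 is 25 mm), then the closure in counts, from 0 (fully open) to 255 (shut). In form: [[[wx, wy, wz, dx, dy, dz, gripper], ...]]. A call has 1 to 5 rows; each row shifts and turns the commanded pose from where the row before left it, along the tool's axes as they then stand; what a row does not reach is not made up. A row lasts 1/12 s, in which the tool goes at most 41.7 mm and 7.16 degrees, less where a joint would pass 70% of its speed; a pose out of reach is approached as far as the arm can. A call is refused whole if a number of a shift passes 1 or a number of a turn 1, either way. A call with a gripper value outside its range is refused whole. The fingers move at their own pace and stop on an object; "force" is the grip in N (left out, the last holds). Time passes only in rows, so rows that do not move let the fingers close. It gives the time, the measured TCP pose, the force, the opening and the grip force at its end, in the units of the state.
- robot.get_obs(): the state, without advancing time (a new reading comes with each control period).
- vision.snapshot(name): name is "scene" or "side" or "wrist"; returns a dict with "pixels" (480x640x3 uint8, red, green, blue), "camera_matrix" (3x3 intrinsics, pixels), "R" (3x3) and "t" (3): a world point X has camera coordinates R X + t. Camera axes: x right, y down, z forward; pixel columns grow to the right and rows downward; lengths in m; the calibration is good to about 2 mm. The wrist camera is an equidistant fisheye: a pixel r from the principal point sees the ray r / f radians off the axis. A picture is of the moment at which its call begins. There is no depth.
- robot.sign_off(): hands the job in; it is judged then, once.
Trained networks look in a picture, given as the dict that the camera call returned (one of the last four; its "shot" number tells which), for a name from the list of things; names that differ only in an ending like _2 or _b are one class to them, and where a whole thing is asked for, a point or a joint stands for the part that bears it (a point fixed in the world has none). Each returns a list of dicts, best first, with "p" (0 to 1); they miss things now and then, are a little off and sometimes report something else, mostly with a low value. They report only what shows in the picture. A call takes as long as a camera call.
- models.recognise(picture, target): "at" ([x, y, z] in m, in the coordinates of the camera as it stood for that picture, good to about 4 mm: the middle of the surface that is visible of it).
- models.cut_out(picture, target): "pixels" (480x640 bool, what is visible of it).
- models.place_of(picture, target): "at" ([x, y, z] in m, in the coordinates of the camera as it stood for that picture, good to about 4 mm: a listed point, or the origin of a listed thing).
The state is a dict: "t": time; "qpos": joint angles; "qd": joint speeds; "joint_efforts": joint torques, N m; "tcp_pos": TCP position; "ee_rot": TCP orientation; "contact_force": force on the tool from outside, world axes, zero at the start; "torque": the same for the moment, N m; "grip_width": finger opening in m; "grip_force": force on a finger pad.
Only numpy, scipy, OpenCV 4.12 (cv2) and the standard library are available. Lean on these libraries where they do the work, as an engineer would, in place of code of your own. Each camera call takes 0.05 s, during which the arm holds its last target. There are 200 camera calls.

## Task

The grey trunking on the observatory bench has four identical tilting lids over its socket wells; three are latched from inside and one is not. Press gently down on the ribbed rear ends, without forcing a latched one, to find the lid that rocks, then push its rear end down to its stop so that the lid stays open. Only press: do not lift or pull a raised front leaf, and leave the cups, tin and other things where they are.

Things in the scene. Friction and masses are not known exactly. Their poses are not given: they have to be found in the camera images.
- duct_top (a point): centre of the top face of the bench trunking, a grey steel channel fixed to the bench: 150 mm deep (x), 480 mm long (y), 85 mm tall. Its +x points to the rear, away from the robot; +y to the left. Four identical aluminium lids lie flush in its top, centres at y = +182, +82, -82, -182 mm (lid0 to lid3, left to right); a plain fixed plate 74 mm wide is in the middle
- lid0 (a joint): tilt of the leftmost lid, rad: 0 shut and flush; positive as its ribbed rear end goes down and its front leaf rises; its stop is at 0.87. Each lid is a plate 120 mm long front to back, 86 mm wide, 5 mm thick, on cross pins 45 mm from its rear edge
- lid1 (a joint): the same for the second lid from the left. An unlatched lid turns on a stiff hinge: 2 to 6 N on its ribbed end moves it, and it stays at the angle where it is left. A latched lid gives less than 2 mm and is then rigid
- lid2 (a joint): the same for the third lid from the left. The latches are inside, unseen; which lid is unlatched differs each time
- lid3 (a joint): the same for the rightmost lid. The trunking's rim is 13 mm wide in front of and behind the lids, with bars 10 mm wide between neighbouring lids, all level with the lids' tops; under each lid is a well, its floor 80 mm below the lid's top
- press0 (a point): where to press the leftmost lid: on the top of its ribbed rear end (four dark rubber grip strips), midway across, 25 mm behind the pins, 20 mm from the rear edge; the fixed rim starts 22 mm behind it. The frame turns with the lid; shut, its axes are the trunking's. A fingertip pressed straight down here needs 18 to 32 mm of travel (the wider, the less) to bring a free lid to its stop
- press1 (a point): the same for the second from the left lid
- press2 (a point): the same for the third from the left lid
- press3 (a point): the same for the rightmost lid
- tail0: the ribbed rear end of the leftmost lid, the part to press, 40 x 86 mm; origin on the pin axis, 2.5 mm under the lid's top
- tail1: the ribbed rear end of the second from the left lid, the part to press, 40 x 86 mm; origin on the pin axis, 2.5 mm under the lid's top
- tail2: the ribbed rear end of the third from the left lid, the part to press, 40 x 86 mm; origin on the pin axis, 2.5 mm under the lid's top
- tail3: the ribbed rear end of the rightmost lid, the part to press, 40 x 86 mm; origin on the pin axis, 2.5 mm under the lid's top
- leaf0: the smooth front leaf of the leftmost lid, 60 x 86 mm, which rises as the lid tilts (its front edge 57 mm up at the stop); origin on the pin axis, 2.5 mm under the lid's top
- leaf1: the smooth front leaf of the second from the left lid, 60 x 86 mm, which rises as the lid tilts (its front edge 57 mm up at the stop); origin on the pin axis, 2.5 mm under the lid's top
- leaf2: the smooth front leaf of the third from the left lid, 60 x 86 mm, which rises as the lid tilts (its front edge 57 mm up at the stop); origin on the pin axis, 2.5 mm under the lid's top
- leaf3: the smooth front leaf of the rightmost lid, 60 x 86 mm, which rises as the lid tilts (its front edge 57 mm up at the stop); origin on the pin axis, 2.5 mm under the lid's top
- cup_a: an empty white plastic sample cup, 72 mm wide at the rim, 75 mm tall, standing upright just behind the trunking; origin at the centre of its underside
- cup_b: a second cup, the same
- beaker: a glass beaker, 84 mm wide, 85 mm tall, upright just behind the trunking; origin at the centre of its underside
- cap_a: a yellow cup cap, a disc 72 mm wide and 9 mm thick lying flat just behind the trunking; origin at the centre of its underside
- tin: a round steel sample tin, 54 mm wide, 28 mm tall, standing on the plain middle plate of the trunking between the second and third lids; origin at the centre of its underside
- radio: a black handheld radio lying on the bench to the left of the trunking, 110 x 56 x 34 mm, with a stub aerial 75 mm long along its own +x; origin at the centre of its underside
- driver: a screwdriver lying on the bench to the right of the trunking; about 25 mm high; its handle towards its own -x

How it is judged:
By the outcome, as a careful person would: the job done as asked, in the order asked, and still so for the second after the job is handed in, with the robot touching nothing.
It also fails if it takes over 48 s, if anything falls off the work surface, if the arm or the gripper's body presses on something with over 40 N, if the wrist force passes 120 N, or if a joint passes its speed limit or range.

## Working session

There is one attempt and no reset: what is moved stays moved. The work goes in short steps, Python scripts to look and compute and a tool call to move; the robot and the scene stay as the last step left them, time stands still between calls to the robot, and variables do not carry over. Pictures are saved under pics/ and viewed, at most 10 in all, crops included, and the job is handed in when it is done.

Besides the shell and the picture viewer there is one more tool, called after ">>>" by a JSON object that holds its "op" and its "data", one argument or row to a line. drive_tool: Moves the arm, as the interface text tells. Its arguments: {"type":"object","properties":{"series":{"type":"array","items":{"type":"array","items":{"type":"array","items":{"type":"number"}}}},"force":{"type":"number"}},"required":["series"]}

```bash
mkdir -p pics
cat > h.py <<'E'
import numpy as np,cv2
from cell import robot,vision,models
def w(p,at): return p["R"].T@(np.array(at)-p["t"])
def save(p,n): cv2.imwrite(f"pics/{n}.png",p["pixels"][:,:,::-1])
E
python3 - <<'E'
from h import *
o=robot.get_obs();print({k:np.round(v,3) for k,v in o.items()})
for c in("scene","side"):
    p=vision.snapshot(c);save(p,c+"0")
    for n in["duct_top","press0","press1","press2","press3","tin","cup_a","cup_b","beaker","cap_a","radio","driver"]:
        r=models.place_of(p,n);print(c,n,[(round(d["p"],2),np.round(w(p,d["at"]),3).tolist()) for d in r[:3]])
E
```

```text
{'t': np.float64(0.0), 'qpos': array([ 6.4365e+01,  7.1330e+00,  9.4633e+01, -3.0000e-03,  7.8350e+01,
       -4.7320e+00]), 'qd': array([ 0.087, -0.067, -0.022,  0.021, -0.031, -0.03 ]), 'joint_efforts': array([ 1.0000e-03, -4.1763e+01, -3.5992e+01,  7.8000e-02,  4.9000e-02,
       -0.0000e+00]), 'tcp_pos': array([0.232, 0.607, 0.404]), 'ee_rot': array([-1.79884e+02, -7.00000e-03,  1.59097e+02]), 'contact_force': array([-0.332, -0.357,  1.11 ]), 'torque': array([-0.008,  0.008, -0.042]), 'grip_force': np.float64(0.0), 'grip_width': np.float64(0.095)}
scene duct_top [(0.58, [0.496, -0.097, 0.086])]
scene press0 [(0.78, [0.535, -0.182, 0.085]), (0.78, [0.528, -0.281, 0.087]), (0.7, [0.544, -0.018, 0.083])]
scene press1 [(0.78, [0.535, -0.182, 0.085]), (0.78, [0.528, -0.281, 0.087]), (0.7, [0.544, -0.018, 0.083])]
scene press2 [(0.78, [0.535, -0.182, 0.085]), (0.78, [0.528, -0.281, 0.087]), (0.7, [0.544, -0.018, 0.083])]
scene press3 [(0.78, [0.535, -0.182, 0.085]), (0.78, [0.528, -0.281, 0.087]), (0.7, [0.544, -0.018, 0.083])]
scene tin [(0.64, [0.508, -0.106, 0.083]), (0.47, [0.518, 
[... 629 characters left out ...]
]), (0.66, [0.528, -0.279, 0.081])]
side press1 [(0.94, [0.541, -0.016, 0.089]), (0.73, [0.534, -0.184, 0.087]), (0.66, [0.528, -0.279, 0.081])]
side press2 [(0.94, [0.541, -0.016, 0.089]), (0.73, [0.534, -0.184, 0.087]), (0.66, [0.528, -0.279, 0.081])]
side press3 [(0.94, [0.541, -0.016, 0.089]), (0.73, [0.534, -0.184, 0.087]), (0.66, [0.528, -0.279, 0.081])]
side tin [(0.55, [0.506, -0.099, 0.085]), (0.26, [0.547, 0.078, 0.085])]
side cup_a [(0.95, [0.625, -0.026, 0.003]), (0.67, [0.634, 0.06, 0.002])]
side cup_b [(0.95, [0.625, -0.026, 0.003]), (0.67, [0.634, 0.06, 0.002])]
side beaker [(0.87, [0.616, -0.29, 0.002])]
side cap_a [(0.8, [0.619, -0.164, -0.002])]
side radio []
side driver []
```

View pics/scene0.png

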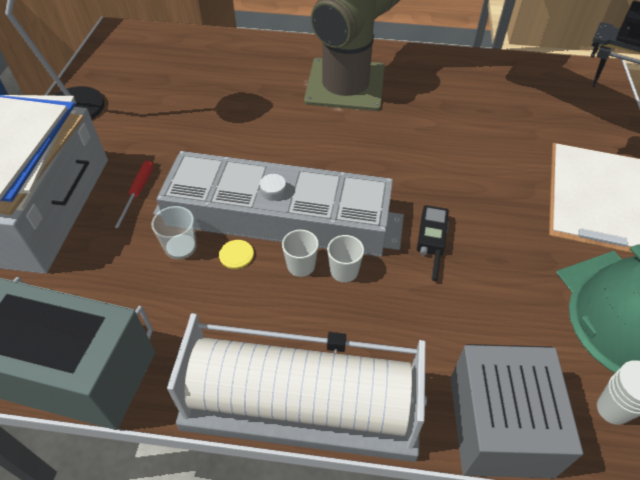

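View pics/side0.png

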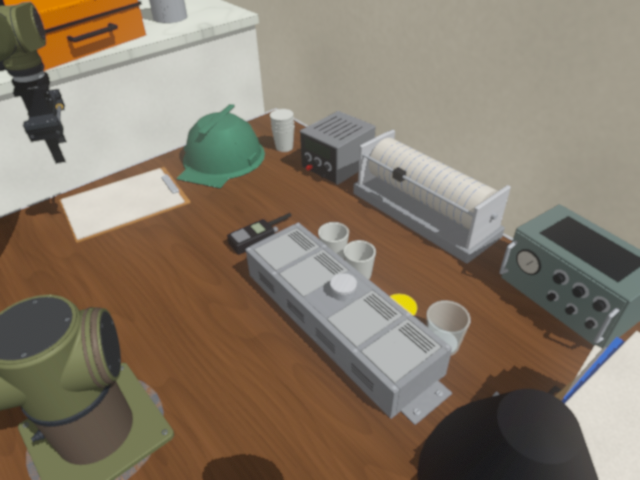

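The scene picture is taken from behind the trunking. It shows the lids at about px (360,200), (315,190), (240,185) and (195,178), the tin at (273,187) on the middle plate, and cups, cap and beaker close behind. The side picture agrees. The trunking centre is near (0.498, -0.097) with yaw of about -3°. I'll go above press0 with the fingers closed and the closing axis along the trunking.

>>> {"op": "drive_tool", "data": {
  "series": [
    [[0,0,-0.89,0,0,0,255],[0,0,-0.89,0,0,0,255],[0,0,-0.89,0,0,0,255],[0,0,-0.89,0,0,0,255]]
  ],
  "force": 20
}}

```text
t: 1.63
tcp_pos: [0.2319, 0.6072, 0.4048]
ee_rot: [180.0, 0.0, 177.1]
contact_force: [0.5, 0.3, 0.3]
grip_width: 0.0738
grip_force: 0.0
```

>>> {"op": "drive_tool", "data": {
  "series": [
    [[0,0,0,-0.62,-0.92,0.1,255],[0,0,0,-0.62,-0.92,0.1,255],[0,0,0,-0.62,-0.92,0.1,255],[0,0,0,-0.62,-0.92,0.1,255],[0,0,0,-0.62,-0.92,0.1,255]]
  ]
}}

```text
t: 2.05
tcp_pos: [0.3035, 0.4871, 0.3922]
ee_rot: [180.0, 0.0, 176.9]
contact_force: [0.9, 0.2, 0.6]
grip_width: 0.0404
grip_force: 0.0
```

>>> {"op": "drive_tool", "data": {
  "series": [
    [[0,0,0,-0.62,-0.92,0.1,255],[0,0,0,-0.62,-0.92,0.1,255],[0,0,0,-0.62,-0.92,0.1,255],[0,0,0,-0.62,-0.92,0.1,255],[0,0,0,-0.62,-0.92,0.1,255]]
  ]
}}

```text
t: 2.47
tcp_pos: [0.3747, 0.3679, 0.3798]
ee_rot: [180.0, 0.0, 176.9]
contact_force: [0.4, 0.0, 0.5]
grip_width: 0.0075
grip_force: 0.0
```

>>> {"op": "drive_tool", "data": {
  "series": [
    [[0,0,0,-0.62,-0.92,0.1,255],[0,0,0,-0.62,-0.92,0.1,255],[0,0,0,-0.62,-0.92,0.1,255],[0,0,0,-0.62,-0.92,0.1,255],[0,0,0,-0.62,-0.92,0.1,255]]
  ]
}}

```text
t: 2.88
tcp_pos: [0.4459, 0.2489, 0.3674]
ee_rot: [180.0, 0.0, 176.9]
contact_force: [-0.5, 0.1, 0.3]
grip_width: 0.0003
grip_force: 0.0
```

>>> {"op": "drive_tool", "data": {
  "series": [
    [[0,0,0,-0.62,-0.92,0.1,255],[0,0,0,-0.62,-0.92,0.1,255],[0,0,0,-0.62,-0.92,0.1,255],[0,0,0,-0.62,-0.92,0.1,255],[0,0,0,-0.62,-0.92,0.1,255]]
  ]
}}

```text
t: 3.3
tcp_pos: [0.5171, 0.1298, 0.3549]
ee_rot: [180.0, 0.0, 176.9]
contact_force: [0.4, 0.5, 0.4]
grip_width: 0.0002
grip_force: 0.0
```

>>> {"op": "drive_tool", "data": {
  "series": [
    [[0,0,0,-0.62,-0.92,0.1,255],[0,0,0,-0.62,-0.92,0.1,255],[0,0,0,0,0,0,255]]
  ]
}}

```text
t: 3.55
tcp_pos: [0.5466, 0.0803, 0.3495]
ee_rot: [-179.9, 0.0, 176.7]
contact_force: [-0.5, 0.0, -0.5]
grip_width: 0.0005
grip_force: 0.0
```

Run:
```python
from h import *
o=robot.get_obs();print({k:np.round(o[k],3) for k in("t","qpos","tcp_pos","ee_rot","contact_force","grip_width")})
p=vision.snapshot("wrist");save(p,"wrist1")
for n in["press0","duct_top","tail0"]:
    r=models.place_of(p,n);print(n,[(round(d["p"],2),np.round(w(p,d["at"]),3).tolist()) for d in r[:4]])
```

```text
{'t': np.float64(3.55), 'qpos': array([ 2.8090e+00, -2.8740e+00,  1.1024e+02, -9.1000e-02,  7.2605e+01,
       -8.3844e+01]), 'tcp_pos': array([0.547, 0.08 , 0.35 ]), 'ee_rot': array([-1.79916e+02,  3.80000e-02,  1.76680e+02]), 'contact_force': array([-0.504,  0.026, -0.456]), 'grip_width': np.float64(0.001)}
press0 [(0.8, [0.55, 0.078, 0.082]), (0.71, [0.53, -0.182, 0.081]), (0.66, [0.543, -0.018, 0.083])]
duct_top []
tail0 [(0.83, [0.515, -0.011, 0.082]), (0.79, [0.506, -0.18, 0.085]), (0.69, [0.525, 0.084, 0.085])]
```

View pics/wrist1.png

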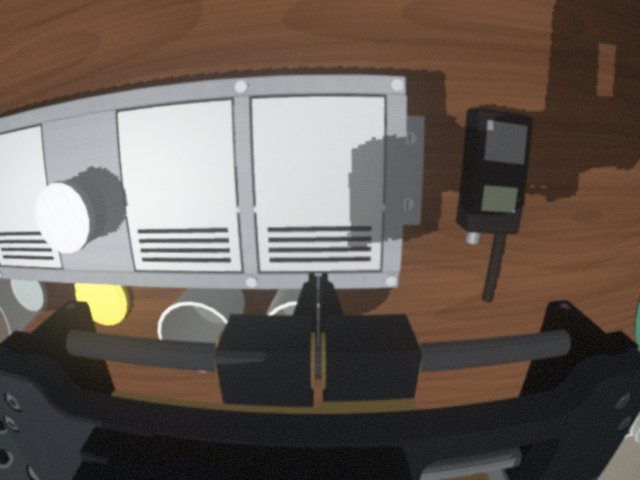

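The wrist view shows the fingertips at px (318,275), in line with lid0's ribs, which span (270–372, 228–262). That fits press0 at about (0.549, 0.081). Descending to just above it.

>>> {"op": "drive_tool", "data": {
  "series": [
    [[0,0,0,-0.03,0,0.9,255],[0,0,0,-0.03,0,0.9,255],[0,0,0,0,0,0.9,255],[0,0,0,0,0,0,255],[0,0,0,0,0,0.08,255]]
  ]
}}

```text
t: 4.17
tcp_pos: [0.5458, 0.0844, 0.2796]
ee_rot: [-180.0, -0.1, 177.0]
contact_force: [0.5, 0.1, 1.3]
grip_width: 0.0006
grip_force: 0.0
```

>>> {"op": "drive_tool", "data": {
  "series": [
    [[0,0,0,0,0,0.04,255],[0,0,0,0,0,0,255]]
  ]
}}

```text
t: 4.33
tcp_pos: [0.547, 0.0839, 0.2809]
ee_rot: [180.0, 0.2, 176.9]
contact_force: [0.2, 0.4, 0.2]
grip_width: 0.0005
grip_force: 0.0
```

>>> {"op": "drive_tool", "data": {
  "series": [
    [[0,0,0,0,0,0.04,255],[0,0,0,0,0,0.04,255],[0,0,0,0,0,0,255]]
  ]
}}

```text
t: 4.58
tcp_pos: [0.5467, 0.0834, 0.2779]
ee_rot: [180.0, 0.1, 176.9]
contact_force: [-0.7, -1.3, -0.4]
grip_width: 0.0004
grip_force: 0.0
```

>>> {"op": "drive_tool", "data": {
  "series": [
    [[0,0,0,0,0,0.04,255],[0,0,0,0,0,0.04,255],[0,0,0,0,0,0,255]]
  ]
}}

```text
t: 4.83
tcp_pos: [0.5466, 0.0834, 0.2753]
ee_rot: [180.0, 0.0, 176.9]
contact_force: [0.6, 0.2, 0.3]
grip_width: 0.0004
grip_force: 0.1
```

>>> {"op": "drive_tool", "data": {
  "series": [
    [[0,0,0,0,0,0.04,255],[0,0,0,0,0,0,255]]
  ]
}}

```text
t: 5.0
tcp_pos: [0.5467, 0.0834, 0.2752]
ee_rot: [-180.0, -0.0, 176.9]
contact_force: [-2.1, -0.4, 5.3]
grip_width: 0.0002
grip_force: 2.6
```

>>> {"op": "drive_tool", "data": {
  "series": [
    [[0,0,0,0,0,0.04,255],[0,0,0,0,0,0,255]]
  ]
}}

```text
t: 5.17
tcp_pos: [0.5468, 0.0834, 0.2751]
ee_rot: [-180.0, -0.0, 176.9]
contact_force: [-4.9, -0.2, 9.8]
grip_width: 0.0001
grip_force: 4.9
```

Lid0 holds rigid at 9.8 N, so it is latched. Contact is at flange z of about 0.275. On to lid1.

>>> {"op": "drive_tool", "data": {
  "series": [
    [[0,0,0,0,0,-0.4,255],[0,0,0,0,-1,0,255],[0,0,0,0,-1,0,255],[0,0,0,0,-1,0,255],[0,0,0,0,-1,0,255]]
  ]
}}

```text
t: 5.58
tcp_pos: [0.541, -0.0173, 0.2836]
ee_rot: [-180.0, 0.0, 176.9]
contact_force: [0.3, -0.5, 0.1]
grip_width: 0.0006
grip_force: 0.0
```

>>> {"op": "drive_tool", "data": {
  "series": [
    [[0,0,0,0,0,0,255],[0,0,0,0,0,0.25,255],[0,0,0,0,0,0.04,255],[0,0,0,0,0,0,255]]
  ]
}}

```text
t: 5.92
tcp_pos: [0.541, -0.0157, 0.2755]
ee_rot: [180.0, -0.1, 176.9]
contact_force: [-0.1, 0.6, 0.1]
grip_width: 0.0002
grip_force: 0.0
```

>>> {"op": "drive_tool", "data": {
  "series": [
    [[0,0,0,0,0,0.04,255],[0,0,0,0,0,0,255]]
  ]
}}

```text
t: 6.08
tcp_pos: [0.5412, -0.0156, 0.2752]
ee_rot: [180.0, -0.0, 177.0]
contact_force: [-2.0, 0.7, 3.1]
grip_width: 0.0005
grip_force: 1.5
```

>>> {"op": "drive_tool", "data": {
  "series": [
    [[0,0,0,0,0,0.04,255],[0,0,0,0,0,0,255]]
  ]
}}

```text
t: 6.25
tcp_pos: [0.5413, -0.0157, 0.2751]
ee_rot: [180.0, -0.0, 177.0]
contact_force: [-4.4, 1.2, 7.4]
grip_width: 0.0004
grip_force: 3.9
```

>>> {"op": "drive_tool", "data": {
  "series": [
    [[0,0,0,0,0,0.03,255],[0,0,0,0,0,0,255]]
  ]
}}

```text
t: 6.42
tcp_pos: [0.5413, -0.0157, 0.2751]
ee_rot: [180.0, -0.1, 176.9]
contact_force: [-5.8, 2.6, 11.5]
grip_width: 0.0005
grip_force: 5.7
```

Lid1 is also rigid, at 11.5 N. I'll lift over the tin to lid2.

>>> {"op": "drive_tool", "data": {
  "series": [
    [[0,0,0,0,0,-1,255],[0,0,0,0,0,-1,255],[0,0,0,0,0,0,255],[0,0,0,0,-0.94,0,255],[0,0,0,0,-0.94,0,255]]
  ]
}}

```text
t: 6.83
tcp_pos: [0.5387, -0.0626, 0.3234]
ee_rot: [180.0, 0.1, 177.1]
contact_force: [-0.0, 0.2, -0.4]
grip_width: 0.0003
grip_force: 0.0
```

>>> {"op": "drive_tool", "data": {
  "series": [
    [[0,0,0,0,-0.94,0,255],[0,0,0,0,-0.94,0,255],[0,0,0,0,-0.94,0,255],[0,0,0,0,-0.94,0,255],[0,0,0,0,-0.94,0,255]]
  ]
}}

```text
t: 7.25
tcp_pos: [0.532, -0.1813, 0.3223]
ee_rot: [180.0, -0.0, 176.9]
contact_force: [-0.3, 0.1, 0.3]
grip_width: 0.0004
grip_force: 0.0
```

>>> {"op": "drive_tool", "data": {
  "series": [
    [[0,0,0,0,0,0,255],[0,0,0,0,0,0.9,255],[0,0,0,0,0,0.9,255],[0,0,0,0,0,0.05,255],[0,0,0,0,0,0,255]]
  ]
}}

```text
t: 7.67
tcp_pos: [0.5322, -0.1799, 0.2758]
ee_rot: [179.9, -0.1, 176.9]
contact_force: [0.0, 0.5, -0.6]
grip_width: 0.0007
grip_force: 0.0
```

>>> {"op": "drive_tool", "data": {
  "series": [
    [[0,0,0,0,0,0.06,255],[0,0,0,0,0,0,255]]
  ]
}}

```text
t: 7.83
tcp_pos: [0.5323, -0.1801, 0.2754]
ee_rot: [180.0, -0.0, 176.9]
contact_force: [0.8, 0.2, 0.4]
grip_width: 0.0007
grip_force: 0.0
```

>>> {"op": "drive_tool", "data": {
  "series": [
    [[0,0,0,0,0,0.04,255],[0,0,0,0,0,0,255]]
  ]
}}

```text
t: 8.0
tcp_pos: [0.5323, -0.1803, 0.2752]
ee_rot: [180.0, 0.0, 176.9]
contact_force: [-1.5, 1.8, 5.4]
grip_width: 0.0002
grip_force: 2.2
```

>>> {"op": "drive_tool", "data": {
  "series": [
    [[0,0,0,0,0,0.04,255],[0,0,0,0,0,0,255]]
  ]
}}

```text
t: 8.17
tcp_pos: [0.5324, -0.1803, 0.2751]
ee_rot: [180.0, -0.0, 176.9]
contact_force: [-4.3, 3.0, 9.3]
grip_width: 0.0005
grip_force: 4.7
```

Lid2 is rigid at 9.3 N too. On to lid3.

>>> {"op": "drive_tool", "data": {
  "series": [
    [[0,0,0,0,0,-0.4,255],[0,0,0,0,-1,0,255],[0,0,0,0,-1,0,255],[0,0,0,0,-1,0,255],[0,0,0,0,-1,0,255]]
  ]
}}

```text
t: 8.58
tcp_pos: [0.5267, -0.2814, 0.2839]
ee_rot: [-180.0, 0.0, 176.9]
contact_force: [0.7, 0.0, 0.6]
grip_width: 0.0004
grip_force: 0.0
```

>>> {"op": "drive_tool", "data": {
  "series": [
    [[0,0,0,0,0,0,255],[0,0,0,0,0,0.28,255],[0,0,0,0,0,0.04,255],[0,0,0,0,0,0,255]]
  ]
}}

```text
t: 8.92
tcp_pos: [0.5268, -0.2798, 0.275]
ee_rot: [180.0, -0.0, 176.9]
contact_force: [0.6, -0.4, -0.0]
grip_width: 0.0004
grip_force: 0.0
```

>>> {"op": "drive_tool", "data": {
  "series": [
    [[0,0,0,0,0,0.04,255],[0,0,0,0,0,0,255]]
  ]
}}

```text
t: 9.08
tcp_pos: [0.5269, -0.2797, 0.2747]
ee_rot: [180.0, -0.0, 177.0]
contact_force: [-2.0, 0.4, 3.6]
grip_width: 0.0008
grip_force: 1.2
```

>>> {"op": "drive_tool", "data": {
  "series": [
    [[0,0,0,0,0,0.04,255],[0,0,0,0,0,0,255]]
  ]
}}

```text
t: 9.25
tcp_pos: [0.5269, -0.2799, 0.2739]
ee_rot: [180.0, -0.0, 176.9]
contact_force: [-2.0, 1.6, 4.9]
grip_width: 0.0006
grip_force: 2.2
```

>>> {"op": "drive_tool", "data": {
  "series": [
    [[0,0,0,0,0,0.06,255],[0,0,0,0,0,0,255]]
  ]
}}

```text
t: 9.42
tcp_pos: [0.527, -0.2799, 0.2724]
ee_rot: [179.9, 0.0, 176.9]
contact_force: [-1.9, 1.3, 5.4]
grip_width: 0.0005
grip_force: 2.3
```

>>> {"op": "drive_tool", "data": {
  "series": [
    [[0,0,0,0,0,0.04,255],[0,0,0,0,0,0,255]]
  ]
}}

```text
t: 9.58
tcp_pos: [0.527, -0.28, 0.2714]
ee_rot: [179.9, -0.0, 176.9]
contact_force: [-1.9, 1.8, 5.8]
grip_width: 0.0007
grip_force: 2.3
```

Lid3 gives way at a steady 5 N or so, so it is the free one. I'll press it down.

>>> {"op": "drive_tool", "data": {
  "series": [
    [[0,0,0,0,0,0.1,255],[0,0,0,0,0,0.1,255],[0,0,0,0,0,0.1,255],[0,0,0,0,0,0.1,255],[0,0,0,0,0,0,255]]
  ]
}}

```text
t: 10.0
tcp_pos: [0.5274, -0.2805, 0.2617]
ee_rot: [-179.9, 0.2, 176.9]
contact_force: [1.2, -0.3, 3.4]
grip_width: 0.0006
grip_force: 1.8
```

>>> {"op": "drive_tool", "data": {
  "series": [
    [[0,0,0,0,0,0.08,255],[0,0,0,0,0,0.08,255],[0,0,0,0,0,0,255]]
  ]
}}

```text
t: 10.25
tcp_pos: [0.528, -0.2808, 0.2589]
ee_rot: [-179.9, 0.3, 176.9]
contact_force: [2.7, 0.0, 6.4]
grip_width: 0.0004
grip_force: 3.3
```

>>> {"op": "drive_tool", "data": {
  "series": [
    [[0,0,0,0,0,0.08,255],[0,0,0,0,0,0,255]]
  ]
}}

```text
t: 10.42
tcp_pos: [0.5285, -0.281, 0.2578]
ee_rot: [-179.9, 0.4, 176.9]
contact_force: [4.0, -0.0, 8.3]
grip_width: 0.0007
grip_force: 4.2
```

>>> {"op": "drive_tool", "data": {
  "series": [
    [[0,0,0,0,0,0.08,255],[0,0,0,0,0,0,255]]
  ]
}}

```text
t: 10.58
tcp_pos: [0.5289, -0.2812, 0.2567]
ee_rot: [-179.8, 0.5, 176.9]
contact_force: [5.1, 0.8, 10.4]
grip_width: 0.0006
grip_force: 5.1
```

Run:
```python
from h import *
for c in("side","wrist"):
    p=vision.snapshot(c);save(p,c+"2")
    print(c,p["camera_matrix"].tolist())
    for n in["leaf3","tail3","press3"]:
        print(n,[(round(d["p"],2),np.round(w(p,d["at"]),3).tolist()) for d in models.place_of(p,n)[:4]])
    print([(round(d["p"],2),np.round(w(p,d["at"]),3).tolist()) for d in models.recognise(p,"leaf3")[:4]])
p=cv2.imread("pics/side2.png")[250:450,280:500];cv2.imwrite("pics/side2c.png",cv2.resize(p,None,fx=3,fy=3))
```

```text
side [[497.8595214252084, 0.0, 327.626731455209], [0.0, 497.8595214252084, 247.36417619352568], [0.0, 0.0, 1.0]]
leaf3 [(0.89, [0.518, 0.083, 0.081]), (0.75, [0.511, -0.18, 0.085]), (0.59, [0.513, -0.017, 0.081]), (0.56, [0.506, -0.286, 0.084])]
tail3 [(0.84, [0.515, 0.088, 0.081]), (0.84, [0.517, -0.015, 0.084]), (0.75, [0.51, -0.183, 0.083]), (0.67, [0.503, -0.277, 0.082])]
press3 [(0.7, [0.538, -0.016, 0.088]), (0.7, [0.522, -0.281, 0.063]), (0.61, [0.548, 0.079, 0.085]), (0.57, [0.533, -0.183, 0.087])]
[(0.9, [0.461, -0.181, 0.088]), (0.88, [0.469, -0.019, 0.087]), (0.87, [0.472, 0.08, 0.081]), (0.64, [0.466, -0.291, 0.128])]
wrist [[371.64829954431775, 0.0, 317.76831107248404], [0.0, 371.64829954431775, 234.39554983200097], [0.0, 0.0, 1.0]]
leaf3 [(0.61, [0.505, -0.282, 0.084])]
tail3 [(0.82, [0.503, -0.282, 0.084]), (0.74, [0.506, -0.182, 0.085])]
press3 [(0.94, [0.532, -0.18, 0.083]), (0.64, [0.519, -0.277, 0.063])]
[(0.94, [0.468, -0.278, 0.13]), (0.37, [0.468, -0.241, 0.083])]
```

View pics/side2c.png

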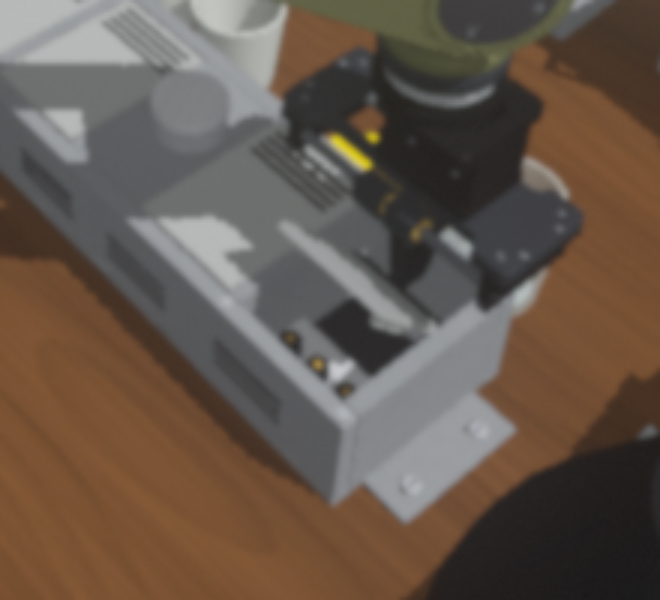

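The crop shows lid3's leaf standing up steeply at px (290–430, 225–330), with the finger in its rear well. The force is rising as it nears the stop, so I'll press a little more to seat it.

>>> {"op": "drive_tool", "data": {
  "series": [
    [[0,0,0,0,0,0.08,255],[0,0,0,0,0,0,255]]
  ]
}}

```text
t: 11.25
tcp_pos: [0.5294, -0.2814, 0.2555]
ee_rot: [-179.8, 0.6, 176.9]
contact_force: [5.6, 0.7, 12.1]
grip_width: 0.0003
grip_force: 6.0
```

>>> {"op": "drive_tool", "data": {
  "series": [
    [[0,0,0,0,0,0.08,255],[0,0,0,0,0,0,255],[0,0,0,0,0,0,255]]
  ]
}}

```text
t: 11.5
tcp_pos: [0.5298, -0.2816, 0.2544]
ee_rot: [-179.7, 0.7, 176.9]
contact_force: [5.5, -0.3, 14.5]
grip_width: 0.0002
grip_force: 6.9
```

>>> {"op": "drive_tool", "data": {
  "series": [
    [[0,0,0,-0.1,0,-0.2,255],[0,0,0,0,0,-0.4,255],[0,0,0,0,0,-0.8,255],[0,0,0,0,0,-1,255],[0,0,0,0,0,-1,255]]
  ]
}}

```text
t: 11.92
tcp_pos: [0.5284, -0.2801, 0.3327]
ee_rot: [179.9, -0.3, 176.9]
contact_force: [-0.4, -0.3, 0.4]
grip_width: 0.0005
grip_force: 0.0
```

>>> {"op": "drive_tool", "data": {
  "series": [
    [[0,0,0,0,0,-1,255],[0,0,0,0,0,-1,255],[0,0,0,0,0,-1,255],[0,0,0,0,0,-1,255],[0,0,0,0,0,0,255]]
  ]
}}

```text
t: 12.33
tcp_pos: [0.5295, -0.2809, 0.4395]
ee_rot: [-179.8, 0.3, 176.9]
contact_force: [-0.2, -0.9, 1.2]
grip_width: 0.0004
grip_force: 0.0
```

Run:
```python
from h import *
for c in("side","scene","wrist"):
    p=vision.snapshot(c);save(p,c+"3")
    print(c,[(round(d["p"],2),np.round(w(p,d["at"]),3).tolist()) for d in models.place_of(p,"press3")[:4]])
    print([(round(d["p"],2),np.round(w(p,d["at"]),3).tolist()) for d in models.recognise(p,"leaf3")[:4]])
    if c!="wrist":  # expected front edge of leaf per angle
        for th in(.7,.8,.87):
            X=np.array([[.503-.075*np.cos(th)-.0025*-np.sin(th)*-1*-1,y,.0825+.075*np.sin(th)+.0025*np.cos(th)] for y in(-.281-.043,-.281+.043)])
            u,_=cv2.projectPoints(X,cv2.Rodrigues(p["R"])[0],p["t"],p["camera_matrix"],None);print(th,u.reshape(-1,2).round(1).tolist())
a=cv2.imread("pics/side3.png")[250:450,300:500];b=cv2.imread("pics/scene3.png")[110:310,140:340]
cv2.imwrite("pics/after.png",cv2.resize(np.hstack([a,b]),None,fx=2,fy=2))
```

```text
side [(0.83, [0.54, -0.015, 0.09]), (0.63, [0.545, 0.079, 0.086]), (0.56, [0.532, -0.183, 0.091]), (0.49, [0.521, -0.282, 0.063])]
[(0.88, [0.46, -0.183, 0.089]), (0.87, [0.471, 0.084, 0.085]), (0.87, [0.467, -0.015, 0.087]), (0.66, [0.468, -0.289, 0.131])]
0.7 [[406.4, 359.8], [370.2, 330.2]]
0.8 [[408.7, 356.2], [372.4, 326.7]]
0.87 [[410.5, 353.7], [374.1, 324.3]]
scene [(0.91, [0.519, -0.28, 0.065]), (0.86, [0.53, -0.177, 0.086]), (0.84, [0.55, 0.084, 0.086]), (0.81, [0.541, -0.019, 0.083])]
[(0.97, [0.473, 0.085, 0.087]), (0.93, [0.465, -0.182, 0.082]), (0.9, [0.468, -0.018, 0.084]), (0.83, [0.477, -0.28, 0.116])]
0.7 [[175.5, 145.4], [214.8, 149.3]]
0.8 [[174.3, 145.2], [213.8, 149.1]]
0.87 [[173.4, 145.3], [213.1, 149.2]]
wrist [(0.72, [0.528, -0.181, 0.08]), (0.69, [0.55, 0.083, 0.081]), (0.59, [0.543, -0.021, 0.082]), (0.57, [0.524, -0.28, 0.062])]
[(0.96, [0.472, -0.277, 0.124]), (0.84, [0.476, 0.068, 0.086]), (0.71, [0.465, -0.18, 0.084]), (0.67, [0.469, -0.016, 0.086])]
```

View pics/after.png

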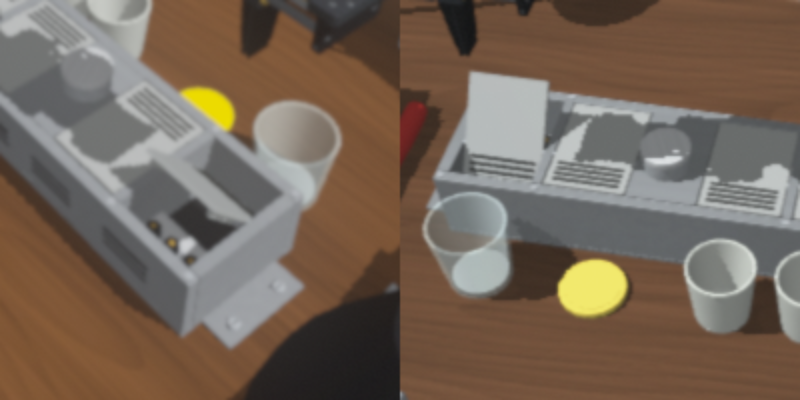

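The lid stays up with the arm clear. Its leaf's front-left corner is at side px (375,325); 0.87 rad predicts (374,324). The cups, cap, beaker and tin have not moved. Handing in.

```bash
python3 -c "
from cell import robot
print(robot.sign_off())"
```

```text
the job is handed in; nothing more can be done
None
```

The rightmost lid (lid3) was the unlatched one: I pressed its rear end down to about its 0.87 rad stop and it stayed open. The other three held rigid under 9–12 N test presses, nothing else was moved, and the job is handed in.

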